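Prise open the imager's cover and press the lens into its sprung V cradle

ROBOT

A 6-joint arm with a two-finger parallel gripper is mounted at the origin on the work surface. World frame = base frame: x ahead of the robot, y to its left, z up, the work surface at z = 0. Lengths are in mm, angles in rad, forces in N, time in s.
With the tool pointing down it reaches from about 400 to 925 mm from the base axis. Payload 12.5 kg.
Tool frame: the origin (TCP) lies midway between the tips of the shut fingers; the grasp point (between the pads) lies 19 mm behind it (env.pinch_z is the z of the grasp point in the tool frame, in mm); z points along the fingers, y is the line along which they close (so a half turn about z gives the same grasp; the last joint's range is limited). The gripper opens to 95 mm and grips with 3 to 60 N. Pads are 20 mm wide; open, the fingers measure 119 mm over their backs; the gripper's body (75 mm by 180 mm) begins 59 mm behind the grasp point.
Start: joints at [-1.246, 0.491, 1.559, -0, 1.092, -0.106], TCP at [261.023, -567.903, 214.661] pointing down, gripper open.
Joint ranges: [-3.1, 3.1], [-0.84, 2.19], [0.05, 2.79], [-1.13, 4.28], [0.06, 2.93], [-2.69, 2.69]. Speed limits (rad/s): [2.22, 2.22, 2.79, 3.14, 3.14, 3.14].

INTERFACE

Orientations are given as [roll, pitch, yaw] about the fixed x, y, z axes, in that order (R = Rz(yaw) Ry(pitch) Rx(roll)).
In Python, from cell import env, eyes gives the robot as it stands.
- The arm moves only by the shell command python3 -m inch 'ROWS'. ROWS is JSON, a list of rows, each a list of 3 entries, a list of its own where there are three numbers: the shift along the tool's x, y, z in units of 60 mm (1.0 is 60 mm), then the turn about the tool's z in units of 5 degrees (1.0 is 5 degrees), then the closure, from -1 (fully open) to 1 (shut). In form: [[[tx, ty, tz], turn, claw], ...]. A call has exactly 10 rows; each row shifts and turns the commanded pose from where the row before left it, along the tool's axes as they then stand; what a row does not reach is not made up. A row lasts 1/8 s, in which the tool goes at most 62.5 mm and 10.7 degrees, less where a joint would pass 70% of its speed; a pose out of reach is approached as far as the arm can. A call is refused whole if a number of a shift passes 1 or a number of a turn 1, either way. A call with a gripper value outside its range is refused whole. The fingers move at their own pace and stop on an object; the grip force is fixed at half the most. Time passes only in rows, so rows that do not move let the fingers close, or fill a call up. It gives the time, the measured TCP pose, the force, the opening and the grip force at its end, in the units of the state.
- env.state(): the state, without advancing time (a new reading comes with each control period).
- eyes.read_camera(name): name is "scene" or "top" or "wrist"; returns a dict with "pixels" (480x640x3 uint8, red, green, blue), "fx", "fy", "cx", "cy" (pixels), "extrinsics" (4x4, takes a point from world to camera coordinates). Camera axes: x right, y down, z forward; pixel columns grow to the right and rows downward; lengths in mm; the calibration is good to about 2 mm. A picture is of the moment at which its call begins. There is no depth.
- env.job_done(): hands the job in; it is judged then, once.
Trained networks look in a picture, given as the dict that the camera call returned (one of the last four; its "shot" number tells which), for a name from the list of things; names that differ only in an ending like _2 or _b are one class to them, and where a whole thing is asked for, a point or a joint stands for the part that bears it (a point fixed in the world has none). Each returns a list of dicts, best first, with "score" (0 to 1); they miss things now and then, are a little off and sometimes report something else, mostly with a low value. They report only what shows in the picture. A call takes as long as a camera call. They do not tell look-alikes from the thing itself.
- eyes.boxes_of(name, picture): "centre" ([row, column] in pixels, amid what is visible of it).
- eyes.cut_out(name, picture): "mask" (480x640 bool, what is visible of it) and "centre" ([row, column] in pixels, amid what is visible of it).
- eyes.spot_point(name, picture): "centre" ([row, column] in pixels: a listed point, or the origin of a listed thing).
The state is a dict: "t": time; "joints": joint angles; "qvel": joint speeds; "tau": joint torques, N m; "eef_pos": TCP position; "tcp_rot": TCP orientation; "ft_force": force on the tool from outside, world axes, zero at the start; "moment": the same for the moment, N m; "opening": opening from 0.0 (shut) to 1.0 (fully open); "grip_force": force on a finger pad.
Only numpy, scipy, OpenCV 4.12 (cv2) and the standard library are available. Lean on these libraries where they do the work, as an engineer would, in place of code of your own. Each camera call takes 0.05 s, during which the arm holds its last target. There are 200 camera calls.

TASK

Use the spatula to prise open the imager's hinged cover, keeping the gripper itself off the cover, swing it up past upright so that it stays open, and lay the spatula back flat on the bench. Then take the black lens barrel from its orange rack, lay it centred along the brass V cradle in the open bay so that it lies firmly on both faces of the V at both rests, press it down until the sprung cradle is about halfway down its 12 mm travel, and finish while still holding it pressed there. Leave the bottle, the tube rack and the tip box where they are.

Things in the scene. Friction and masses are not known exactly. Their poses are not given: they have to be found in the camera images.
- imager: White fixed imaging unit, 140 (x) by 240 (y) by 75 mm high; green end with black screen at -y. Origin: centre of underside, z up. Open bay in the middle, 124 (x) by 120 mm (y), 8 mm walls, under the cover. Pry notch in the -x wall: 70 mm wide (y -35 to 35 mm), wall top there 60 mm above the bench; underside of the closed cover at 76 mm, so the slot is 16 mm high.
- cover (a joint): Cover angle, rad: 0 closed, grows as it opens upward, upright 1.57, stop 1.9. Clear plate with green edges, no handle, 141 mm from hinge to lip, 124 mm wide, 4 mm thick, 0.12 kg. Stiff hinge: it stays where it is left; lifting it at the lip takes about 2 N. The lip stands out 3 mm past the notched wall.
- cover_hinge (a point): Middle of the cover's hinge axis (along the imager's y), 68 mm towards +x of the imager's centre, 78 mm above the bench. Its axes turn with the cover: closed, x is the imager's x and the plate reaches to x = -141 mm, z -2 to 2 mm.
- cover_lip (a point): Middle of the cover's free green edge, mid-thickness, at the imager's -x side above the pry notch when closed.
- cradle (a joint): How far the cradle is pressed down, m: 0 at the top, stop at 0.012. Spring 1.2 N per mm after about 1 N; about 8 N at half travel.
- cradle_seat (a point): Moves with the cradle: place of the seated lens's centre (69 mm above the bench with the cradle up, 4 mm to -x of the imager's centre). x along the V (imager's x), z up. Two V rests 16 mm long at x = -28 and 28 mm, free gap of 40 mm between them for fingers, open to 39 mm below. 90 degree V, bottom line 21 mm below here, faces up to 3 mm below and 19 mm out. Bay clear 60 mm to each side (y).
- spatula: Cranked spatula, 190 mm long, about 60 g, lying flat. Blue handle 100 mm long, 14 mm wide, 22 mm high (x from -100 to 0 mm); steel blade 22 mm wide, 3 mm thick, flush with the handle's underside (x from 0 to 90 mm). Origin: on the underside where handle and blade meet; x towards the blade's tip, z up. It balances at about x = -21 mm.
- spatula_tip (a point): Middle of the blade's end, mid-thickness (1.5 mm above the underside).
- lens: Black lens barrel, a cylinder 30 mm in diameter and 80 mm long with steel end rings, 75 to 160 g. Origin: its centre; x along its axis (it may be turned end for end). It lies on the orange rack, 35 mm above the bench.
- lens_rack: Orange rack fixed to the bench, 96 mm (x) by 56 mm (y), base 6 mm thick; two supports at x = -29 and +29 mm, each 16 mm long and 34 mm wide, 20 mm high with 5 mm nubs beside the barrel; free gap of 42 mm between them for the fingers. Origin: centre of its underside; the lens lies along x.
- media_bottle: Amber bottle, 48 mm in diameter, 85 mm high; leave it.
- tube_rack: Orange tube rack, 75 by 110 by 45 mm high; leave it.
- tip_box: Pink box with white lid, 75 by 110 by 56 mm high; leave it.
Not all that is in view belongs to the job. Of the things that look like the spatula, take the one that is nearest to the robot's base at the start.

How it is judged (in metres and radians):
On the way, in this order (a step that is already met when the one before it is completed fails the run):
1. the cover is prised up by the spatula (0.4 rad or more, spatula touching it) (value of joint cover above 0.4 rad and contact force between spatula and cover above 0.2 N), for 0.05 s.
2. the cover stands open past upright (value of joint cover above 1.58 rad), for 0.2 s.
At the end, for the whole second after the job is handed in: Cover open 1.5 rad or more; spatula flat and free on the bench; lens in the V within 10 mm lengthwise, 2.5 mm sideways and in height, 0.07 rad, over 0.5 N on each of the four V faces; fingers holding it, at rest, with the cradle 3 to 9.5 mm down (value of joint cover above 1.5 rad and height (world z) of spatula below 0.012 m and angle between spatula's own z axis and vertical below 0.15 rad and linear speed of spatula below 0.02 m/s and contact force between each of the arm, the fingers and spatula below 0.2 N and x of lens in the frame of cradle_seat between -0.01 and 0.01 m and y of lens in the frame of cradle_seat between -0.0025 and 0.0025 m and z of lens in the frame of cradle_seat below 0.0025 m and angle between the x axis of lens and the x axis of cradle_seat, either way round below 0.07 rad and contact force between lens and cradle_c3 above 0.5 N and contact force between lens and cradle_c4 above 0.5 N and contact force between lens and cradle_c5 above 0.5 N and contact force between lens and cradle_c6 above 0.5 N and value of joint cradle between 0.003 and 0.0095 m and contact force between the fingers and lens above 2 N and linear speed of lens below 0.01 m/s); the arm keeps its last pose, push and grip.
It fails at once if the gripper pushes on the cover (contact force between any of the fingers, the arm and cover above 1.5 N).
It fails at once if the media bottle is displaced or tipped (distance of media_bottle from where it was at the start of the episode above 0.03 m or angle between media_bottle's own z axis and vertical above 0.5 rad).
It fails at once if the tube rack is displaced or tipped (distance of tube_rack from where it was at the start of the episode above 0.03 m or angle between tube_rack's own z axis and vertical above 0.5 rad).
It fails at once if the tip box is displaced or tipped (distance of tip_box from where it was at the start of the episode above 0.03 m or angle between tip_box's own z axis and vertical above 0.5 rad).
It also fails if it takes over 67 s, if anything falls off the work surface, if the arm or the gripper's body presses on something with over 40 N, if the wrist force passes 120 N, or if a joint passes its speed limit or range.

## Working session

There is one attempt and no reset: what is moved stays moved. The work goes in short steps, Python scripts to look and compute and a shell command to move; the robot and the scene stay as the last step left them, time stands still between calls to the robot, and variables do not carry over. Pictures are saved under pics/ and viewed, at most 10 in all, crops included, and the job is handed in when it is done.

```bash
ls; mkdir -p pics
cat > h.py <<'E'
from cell import env, eyes
import numpy as np, cv2
from scipy.spatial.transform import Rotation as Ro
def cam(n): return eyes.read_camera(n)
def save(p,f,crop=None,s=1):
    im=p["pixels"][:,:,::-1]
    if crop: r0,r1,c0,c1=crop; im=im[r0:r1,c0:c1]
    if s!=1: im=cv2.resize(im,None,fx=s,fy=s,interpolation=cv2.INTER_CUBIC)
    cv2.imwrite(f,im)
def ray(p,rc):
    E=np.array(p["extrinsics"]); R=E[:3,:3]; t=E[:3,3]
    d=R.T@np.array([(rc[1]-p["cx"])/p["fx"],(rc[0]-p["cy"])/p["fy"],1.]); return -R.T@t,d
def onz(p,rc,z):
    o,d=ray(p,rc); return o+d*(z-o[2])/d[2]
def proj(p,X):
    E=np.array(p["extrinsics"]); c=E[:3,:3]@np.array(X)+E[:3,3]
    return np.array([p["fy"]*c[1]/c[2]+p["cy"],p["fx"]*c[0]/c[2]+p["cx"]])
def tri(L):
    A=np.zeros((3,3));b=np.zeros(3)
    for p,rc in L:
        o,d=ray(p,rc);d/=np.linalg.norm(d);M=np.eye(3)-np.outer(d,d);A+=M;b+=M@o
    return np.linalg.solve(A,b)
E
python3 - <<'E'
from h import *
np.set_printoptions(precision=1,suppress=True)
s=cam("scene");t=cam("top")
save(s,"pics/s0.png");save(t,"pics/t0.png")
for p in (s,t):
    o,_=ray(p,(0,0));print(o)
Z=dict(imager=0,cover_lip=78,cover_hinge=78,cradle_seat=69,spatula=0,spatula_tip=1.5,lens=35,lens_rack=0,media_bottle=0,tube_rack=0,tip_box=0)
for n,z in Z.items():
    for nm,p in (("s",s),("t",t)):
        for r in eyes.spot_point(n,p)[:4]: print(n,nm,round(r["score"],2),np.array(r["centre"]),onz(p,r["centre"],z)[:2])
E
```

```text
pics
[1316.9 -467.7 1091.9]
[ 453.   -67.2 1439.9]
imager s 0.55 [225.  377.5] [586.2 154.3]
cover_lip s 0.18 [301.6 234.7] [ 652.3 -287.5]
cover_lip t 0.89 [246.1 262.8] [573.1  73.4]
cover_lip t 0.24 [311.1 350.1] [ 428.3 -117.9]
cover_hinge s 0.95 [197.2 401.2] [594.  216.6]
cover_hinge t 0.65 [236.7 198.1] [595.5 217.1]
cradle_seat s 0.43 [215.  353.1] [572.3  82.5]
spatula s 0.74 [199.4 402.2] [546.5 266.4]
spatula s 0.73 [272.9 303.5] [616.2 -92. ]
spatula s 0.65 [247.3 233.3] [ 450. -203.]
spatula s 0.65 [317.7 139.4] [ 522.6 -481.6]
spatula t 0.97 [264.4 501.6] [ 531.7 -475. ]
spatula t 0.57 [302.4 387.5] [ 446.1 -207.7]
spatula t 0.55 [229.4 333.9] [617.7 -85.4]
spatula_tip s 0.59 [334.3 174.2] [ 608.2 -429.9]
spatula_tip s 0.17 [224.6 376.8] [585.1 152.7]
spatula_tip t 0.7 [230.1 481.7] [ 612.3 -431.1]
spatula_tip t 0.69 [313.2 348.2] [ 422.2 -116.2]
spatula_tip t 0.62 [213.1 370.5] [ 655.1 -171.7]
lens s 0.54 [199.8 401.3] [571.1 240. ]
lens t 0.78 [234.7 417.8] [ 599.5 -276.5]
lens t 0.66 [237.7 200. ] [597.7 221.7]
lens_rack s 0.84 [300.7 234.6] [ 598.8 -272.7]
lens_rack s 0.36 [294.8 229.8] [ 577.4 -275. ]
lens_rack t 0.92 [233.6 411.2] [ 605.9 -266.3]
media_bottle s 0.83 [314.6 347.3] [774.1 -67.1]
media_bottle t 0.8 [163.  326.5] [776.3 -69.6]
tube_rack s 0.93 [177.4 414.8] [496.6 349.5]
tube_rack t 0.81 [287.1 138.5] [487.1 371.1]
tip_box s 0.88 [340.9 274.2] [ 743.7 -245. ]
tip_box t 0.93 [176.2 404.3] [ 742.5 -253.2]
```

View pics/t0.png

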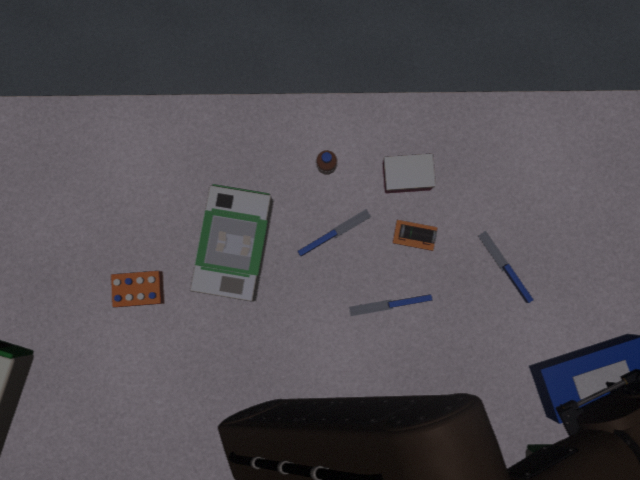

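View pics/s0.png

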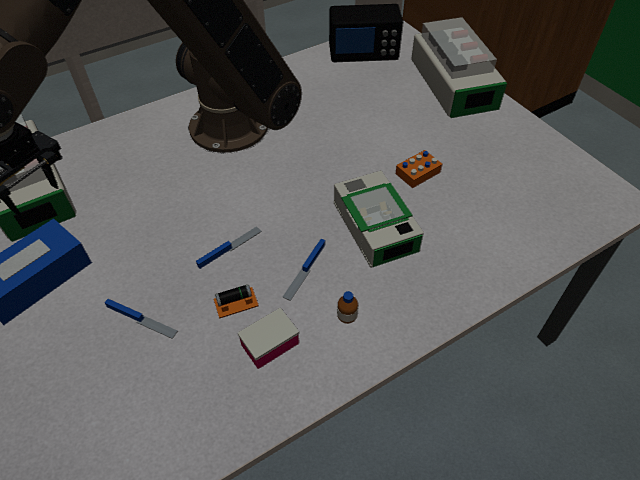

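The top view shows the imager at (243,232), with its dark screen at (200,224). The nearest spatula has its handle junction at (302,388) and its tip at (313,349). The lens rack is at (235,415). The scene view confirms that the cover is closed and the lip faces the spatulas.

```bash
cat >> h.py <<'E'
np.set_printoptions(precision=1,suppress=True)
def rect(p,mask,z):
    """min-area rectangle of a mask, back-projected onto height z: centre, yaw (deg) of long side, sizes"""
    pts=np.argwhere(mask); W=np.array([onz(p,q,z)[:2] for q in pts],np.float32)
    c,(w,h),a=cv2.minAreaRect(W)
    if h>w: a+=90;w,h=h,w
    return np.array(c),(a+90)%180-90,(round(w,1),round(h,1))
E
python3 - <<'E'
from h import *
t=cam("top");s=cam("scene")
for n,z in dict(imager=75,cover_lip=78,spatula=5,lens=40,lens_rack=15,media_bottle=60,tube_rack=45,tip_box=56).items():
    for nm,p in (("t",t),("s",s)):
        for r in eyes.cut_out(n,p)[:4]:
            if r["score"]>.3: print(n,nm,round(r["score"],2),r["mask"].sum(),*rect(p,r["mask"],z))
st=env.state();print(st["tcp_rot"],st["joints"],env.pinch_z)
w=cam("wrist");o,_=ray(w,(0,0));print(o,np.array(w["extrinsics"])[:3,:3],w["fx"])
E
```

```text
imager t 0.57 7149 [583.5 140.9] -10.069877624511719 (243.4, 148.4)
imager t 0.43 1855 [ 734.9 -253.7] -86.46523666381836 (115.0, 83.5)
imager s 0.83 5562 [608.3 128. ] -11.1497802734375 (292.6, 168.9)
cover_lip t 0.61 3520 [582.4 143.8] 80.26920318603516 (142.7, 125.4)
cover_lip s 0.77 2094 [585.3 144.1] 79.36003875732422 (145.4, 128.4)
spatula t 0.9 754 [ 525.4 -482.2] 33.22178649902344 (191.2, 25.1)
spatula t 0.57 698 [ 443.7 -214.6] -79.3120698928833 (192.2, 25.2)
spatula s 0.88 561 [ 442.9 -212.9] -83.64901924133301 (187.3, 31.6)
spatula s 0.67 585 [610.  -81.3] -58.02366256713867 (203.2, 25.8)
spatula s 0.6 640 [ 525.3 -482.4] 31.172561645507812 (202.4, 23.5)
lens t 0.68 449 [ 601.2 -276.7] 79.00694274902344 (83.6, 30.0)
lens s 0.75 474 [ 608.6 -274.7] 79.39472961425781 (82.6, 37.5)
lens s 0.48 2187 [ 750.4 -257.1] -87.3703920841217 (122.2, 103.7)
lens_rack t 0.93 504 [ 601.1 -272.9] 77.98031616210938 (96.6, 56.8)
lens_rack s 0.75 561 [ 614.8 -274.7] 79.82696533203125 (96.5, 57.6)
media_bottle t 0.93 405 [765.1 -70.7] -0.6287307739257812 (55.5, 45.5)
tube_rack s 0.81 1074 [505.8 348.1] -85.68557262420654 (134.2, 96.5)
tip_box t 0.89 1816 [ 738.9 -256.4] -86.74292469024658 (115.8, 83.9)
tip_box s 0.88 2289 [ 760.  -259.6] -85.9552526473999 (122.8, 106.2)
[3.1 0.  0.4] [-1.2  0.5  1.6  0.   1.1 -0.1] -18.8
[ 334.5 -534.   385.4] [[ 0.4 -0.9 -0. ]
 [-0.9 -0.4  0.3]
 [-0.3 -0.1 -1. ]] 418.95994182557826
```

```bash
cat >> h.py <<'E'
def plan(wps,claw,start=None):
    """wps: (x,y,z,yawdeg,nrows); prints rows in tool axes/units from the current (or given) pose"""
    if start is None:
        st=env.state(); R=Ro.from_euler("xyz",st["tcp_rot"]).as_matrix(); p=np.array(st["eef_pos"],float)
        y=np.degrees(np.arctan2(R[1,0],R[0,0]))
        print("pose",p,"yaw %.2f tilt %.2f"%(y,np.degrees(np.arccos(-R[2,2]))),"open %.3f"%st["opening"],"F",np.array(st["ft_force"]),"grip",st["grip_force"],"t %.1f"%st["t"])
    else: p,y=np.array(start[:3],float),start[3]
    rows=[]
    for w in wps:
        n=w[4];dp=(np.array(w[:3])-p)/n;dy=(w[3]-y+180)%360-180
        for i in range(n):
            c,s=np.cos(np.radians(y)),np.sin(np.radians(y))
            t=[dp@[c,s,0],dp@[s,-c,0],-dp[2]]
            rows.append([[round(float(v)/60,2) for v in t],round(-dy/n/5,2),claw]); y+=dy/n
        p=np.array(w[:3],float)
    print(str(rows).replace(" ",""))
E
python3 - <<'E'
from h import *
plan([(445,-220,214.7,74.7,10),(445,-220,150,100.7,10)],-1)
E
```

```text
pose [ 261.  -567.9  214.7] yaw 24.69 tilt 0.00 open 1.005 F [ 0.3 -0.5  1.6] grip 0.0 t 2.1
[[[0.52,-0.4,-0.0],np.float64(-1.0),-1],[[0.55,-0.35,-0.0],np.float64(-1.0),-1],[[0.58,-0.3,-0.0],np.float64(-1.0),-1],[[0.61,-0.25,-0.0],np.float64(-1.0),-1],[[0.63,-0.2,-0.0],np.float64(-1.0),-1],[[0.64,-0.14,-0.0],np.float64(-1.0),-1],[[0.65,-0.08,-0.0],np.float64(-1.0),-1],[[0.66,-0.03,-0.0],np.float64(-1.0),-1],[[0.66,0.03,-0.0],np.float64(-1.0),-1],[[0.65,0.09,-0.0],np.float64(-1.0),-1],[[0.0,0.0,0.11],np.float64(-0.52),-1],[[0.0,0.0,0.11],np.float64(-0.52),-1],[[0.0,0.0,0.11],np.float64(-0.52),-1],[[0.0,0.0,0.11],np.float64(-0.52),-1],[[0.0,0.0,0.11],np.float64(-0.52),-1],[[0.0,0.0,0.11],np.float64(-0.52),-1],[[0.0,0.0,0.11],np.float64(-0.52),-1],[[0.0,0.0,0.11],np.float64(-0.52),-1],[[0.0,0.0,0.11],np.float64(-0.52),-1],[[0.0,0.0,0.11],np.float64(-0.52),-1]]
```

```bash
sed -i 's/round(-dy\/n\/5,2)/round(float(-dy\/n\/5),2)/' h.py
python3 -m inch '[[[0.52,-0.4,0],-1,-1],[[0.55,-0.35,0],-1,-1],[[0.58,-0.3,0],-1,-1],[[0.61,-0.25,0],-1,-1],[[0.63,-0.2,0],-1,-1],[[0.64,-0.14,0],-1,-1],[[0.65,-0.08,0],-1,-1],[[0.66,-0.03,0],-1,-1],[[0.66,0.03,0],-1,-1],[[0.65,0.09,0],-1,-1]]'
python3 -m inch '[[[0,0,0.2],-0.9,-1],[[0,0,0.2],-0.9,-1],[[0,0,0.2],-0.9,-1],[[0,0,0.2],-0.9,-1],[[0,0,0.2],-0.8,-1],[[0,0,0.1],-0.8,-1],[[0,0,0],0,-1],[[0,0,0],0,-1],[[0,0,0],0,-1],[[0,0,0],0,-1]]'
python3 - <<'E'
from h import *
w=cam("wrist");t=cam("top");save(w,"pics/w1.png")
for nm,p in (("w",w),("t",t)):
    for r in eyes.cut_out("spatula",p)[:3]: print(nm,r["score"],r["centre"],*rect(p,r["mask"],3))
    for n,z in (("spatula",0),("spatula_tip",1.5)):
        for r in eyes.spot_point(n,p)[:3]: print(nm,n,r["score"],r["centre"],onz(p,r["centre"],z))
plan([(445,-220,60,100.7,10)],-1)
E
```

```text
t: 3.4
eef_pos: [446.2, -218.6, 214.8]
tcp_rot: [3.141, 0.0, 1.306]
ft_force: [-0.0, -1.4, 0.6]
opening: 0.998
grip_force: 0.0
t: 4.65
eef_pos: [445.8, -219.8, 148.9]
tcp_rot: [3.141, 0.0, 1.757]
ft_force: [0.1, 0.5, 1.3]
opening: 1.0
grip_force: 0.0
w 0.84 [197.6, 314.8] [ 445.8 -217.7] -79.94848823547363 (200.1, 22.5)
w 0.61 [322.9, 517.7] [ 626.9 -271.2] 73.4724349975586 (55.5, 42.1)
w 0.58 [97.6, 580.3] [620.8 -96.7] -60.51427459716797 (159.3, 30.5)
w spatula 0.69 [97.8, 575.3] [611.6 -87.9   0. ]
w spatula 0.56 [219.6, 317.1] [ 445.7 -210.     0. ]
w spatula_tip 0.93 [217.1, 596.2] [ 657.6 -167.9    1.5]
t 0.87 [229.0, 339.1] [608.1 -87.4] -59.780418395996094 (186.9, 22.6)
t 0.8 [264.7, 502.5] [ 525.2 -482.3] 33.105873107910156 (192.6, 24.1)
t 0.69 [309.2, 359.6] [ 432.1 -148.2] -78.52018928527832 (55.4, 21.0)
t spatula 0.88 [232.0, 334.0] [611.5 -85.6   0. ]
t spatula 0.82 [265.1, 501.2] [ 530. -474.    0.]
t spatula 0.51 [161.9, 325.3] [778.9 -66.8   0. ]
t spatula_tip 0.82 [230.1, 477.8] [ 612.4 -422.     1.5]
t spatula_tip 0.6 [211.8, 367.0] [ 658.3 -163.6    1.5]
t spatula_tip 0.59 [312.5, 347.4] [ 423.8 -114.4    1.5]
pose [ 445.7 -219.7  148.6] yaw 100.68 tilt 0.01 open 0.997 F [ 1.  -0.1  1.2] grip 0.0 t 5.0
[[[-0.0,-0.0,0.15],-0.0,-1],[[-0.0,-0.0,0.15],-0.0,-1],[[-0.0,-0.0,0.15],-0.0,-1],[[-0.0,-0.0,0.15],-0.0,-1],[[-0.0,-0.0,0.15],-0.0,-1],[[-0.0,-0.0,0.15],-0.0,-1],[[-0.0,-0.0,0.15],-0.0,-1],[[-0.0,-0.0,0.15],-0.0,-1],[[-0.0,-0.0,0.15],-0.0,-1],[[-0.0,-0.0,0.15],-0.0,-1]]
```

View pics/w1.png

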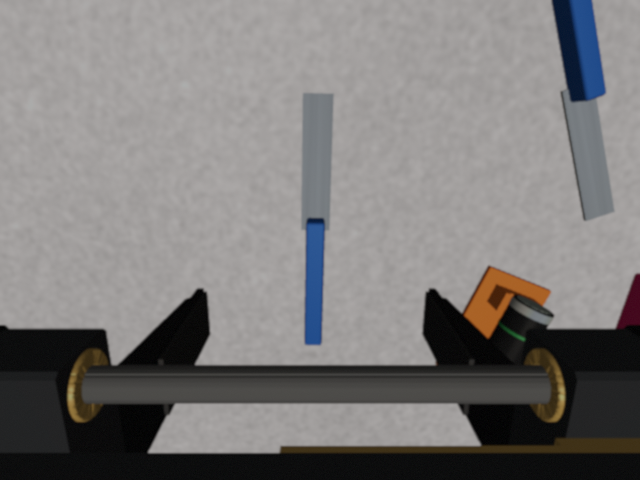

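The wrist view shows the spatula upright in the frame: blade tip at (94,318), junction at (229,316) and handle end at (344,313). It sits midway between the open fingers.

Run:
```python
from h import *
w=cam("wrist")
T,J,H=onz(w,(94,318),3),onz(w,(228.5,316),3),onz(w,(344,313.5),22)
print(T,J,H,np.linalg.norm(T-J),np.linalg.norm((J-H)[:2]),np.degrees(np.arctan2(*(T-H)[[1,0]])))
u=(T-H)[:2]/np.linalg.norm((T-H)[:2]);print(u)
g=(T[:2]+J[:2]+H[:2])/3-u*(90-100)/3-11*u;print(g)
plan([(*g,40,np.degrees(np.arctan2(u[1],u[0])),5),(*g,3,np.degrees(np.arctan2(u[1],u[0])),5)],-1)
```

```text
[ 429.2 -119.6    3. ] [ 445.9 -216.4    3. ] [ 460.5 -304.7   22. ] 98.1993414103533 89.54616501294161 99.61614204749081
[-0.2  1. ]
[ 446.5 -221.1]
pose [ 445.7 -219.7  148.6] yaw 100.68 tilt 0.01 open 0.998 F [-0.3 -0.1  0.8] grip 0.0 t 5.1
[[[-0.0,0.0,0.36],0.04,-1],[[-0.0,0.0,0.36],0.04,-1],[[-0.0,0.0,0.36],0.04,-1],[[-0.0,0.0,0.36],0.04,-1],[[-0.0,0.0,0.36],0.04,-1],[[0.0,0.0,0.12],-0.0,-1],[[0.0,0.0,0.12],-0.0,-1],[[0.0,0.0,0.12],-0.0,-1],[[0.0,0.0,0.12],-0.0,-1],[[0.0,0.0,0.12],-0.0,-1]]
```

```bash
python3 -m inch '[[[0,0,0.4],0.1,-1],[[0,0,0.5],0,-1],[[0,0,0.5],0,-1],[[0,0,0.4],0,-1],[[0,0,0.3],0,-1],[[0,0,0.2],0,-1],[[0,0,0.1],0,-1],[[0,0,0.02],0,-1],[[0,0,0],0,0.5],[[0,0,0],0,1]]'
python3 -m inch '[[[0,0,0],0,1],[[0,0,0],0,1],[[0,0,0],0,1],[[0,0,0],0,1],[[0,0,-0.1],0,1],[[0,0,-0.3],0,1],[[0,0,-0.4],0,1],[[0,0,-0.4],0,1],[[0,0,-0.3],0,1],[[0,0,0],0,1]]'
python3 - <<'E'
from h import *
w=cam("wrist");save(w,"pics/w2.png")
plan([],-1)
E
```

```text
t: 6.35
eef_pos: [445.9, -219.9, 3.9]
tcp_rot: [3.141, 0.001, 1.749]
ft_force: [0.5, 0.5, 0.1]
opening: 0.844
grip_force: 0.0
t: 7.6
eef_pos: [446.1, -220.0, 94.6]
tcp_rot: [3.14, 0.002, 1.749]
ft_force: [-0.6, -0.2, -1.3]
opening: 0.004
grip_force: 0.0
pose [ 445.8 -219.8   93.8] yaw 100.18 tilt 0.07 open 0.005 F [-0.5  0.9  0.3] grip 0.0 t 7.7
[]
```

View pics/w2.png

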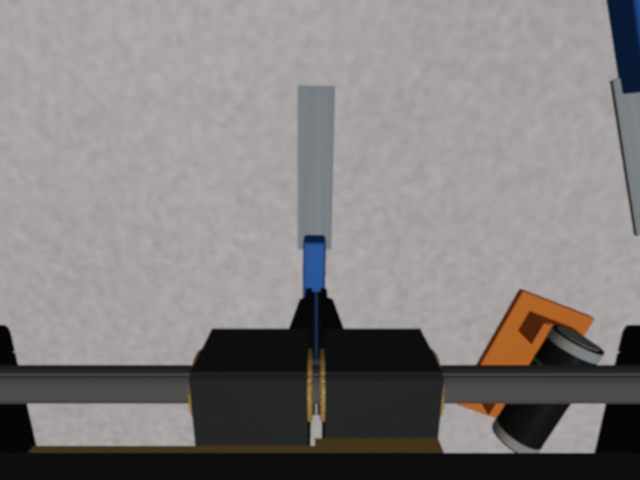

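The fingers shut on nothing. The spatula is still on the bench (tip (86,316), junction (240,315)), because the lift began before the fingers had closed. I'll regrasp with a longer close.

```bash
python3 -m inch '[[[0,0,0],0,-0.1],[[0,0,0],0,-0.1],[[0,0,0],0,-0.1],[[0,0,0],0,-0.1],[[0,0,0.2],0,-0.1],[[0,0,0.35],0,-0.1],[[0,0,0.35],0,-0.1],[[0,0,0.3],0,-0.1],[[0,0,0.2],0,-0.1],[[0,0,0.1],0,-0.1]]'
python3 -m inch '[[[0,0,0],0,1],[[0,0,0],0,1],[[0,0,0],0,1],[[0,0,0],0,1],[[0,0,0],0,1],[[0,0,0],0,1],[[0,0,0],0,1],[[0,0,0],0,1],[[0,0,0],0,1],[[0,0,0],0,1]]'
python3 - <<'E'
from h import *
plan([],-1)
E
```

```text
t: 8.9
eef_pos: [445.5, -219.6, 2.6]
tcp_rot: [-3.141, -0.001, 1.748]
ft_force: [-0.2, -0.2, -0.2]
opening: 0.55
grip_force: 0.0
t: 10.15
eef_pos: [445.8, -219.8, 3.7]
tcp_rot: [3.141, 0.0, 1.749]
ft_force: [-0.2, 0.1, 4.6]
opening: 0.142
grip_force: 30.0
pose [ 445.8 -219.8    3.7] yaw 100.18 tilt 0.03 open 0.142 F [-0.2  0.1  4.6] grip 29.977455139160156 t 10.2
[]
```

```bash
python3 -m inch '[[[0,0,-0.1],0,1],[[0,0,-0.2],0,1],[[0,0,-0.3],0,1],[[0,0,-0.4],0,1],[[0,0,-0.2],0,1],[[0,0,-0.2],0,1],[[0,0,0],0,1],[[0,0,0],0,1],[[0,0,0],0,1],[[0,0,0],0,1]]'
python3 - <<'E'
from h import *
w=cam("wrist");save(w,"pics/w3.png")
plan([(547.6,-54.5,80,80,10)],1)
E
```

```text
t: 11.4
eef_pos: [445.6, -219.7, 87.0]
tcp_rot: [-3.141, -0.0, 1.748]
ft_force: [0.0, 0.7, -1.1]
opening: 0.145
grip_force: 30.0
pose [ 445.6 -219.7   87.1] yaw 100.18 tilt 0.03 open 0.145 F [ 0.2 -0.8 -0.6] grip 29.98048961162567 t 11.4
[[[0.24,0.22,0.01],0.4,1],[[0.25,0.21,0.01],0.4,1],[[0.26,0.2,0.01],0.4,1],[[0.26,0.19,0.01],0.4,1],[[0.27,0.18,0.01],0.4,1],[[0.28,0.17,0.01],0.4,1],[[0.28,0.16,0.01],0.4,1],[[0.29,0.15,0.01],0.4,1],[[0.29,0.14,0.01],0.4,1],[[0.3,0.13,0.01],0.4,1]]
```

View pics/w3.png

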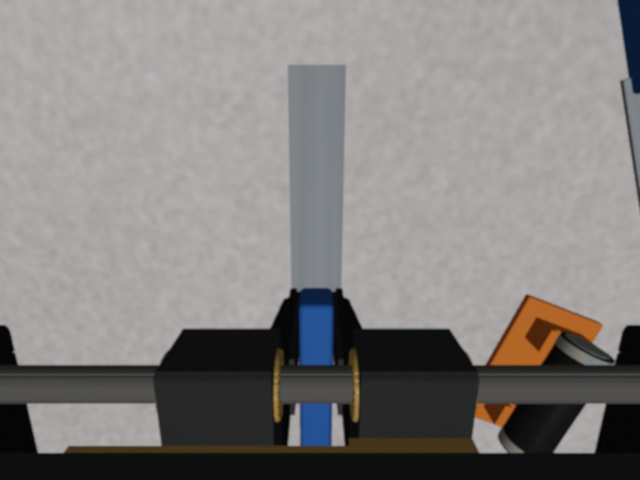

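The spatula is held level: tip at (65,317), blade base at (288,317), aligned with the fingers. Next I'll move to the pre-insert pose.

```bash
python3 -m inch '[[[0.24,0.22,0],0.4,1],[[0.25,0.21,0],0.4,1],[[0.26,0.2,0],0.4,1],[[0.26,0.19,0],0.4,1],[[0.27,0.18,0],0.4,1],[[0.28,0.17,0],0.4,1],[[0.28,0.16,0],0.4,1],[[0.29,0.15,0],0.4,1],[[0.29,0.14,0.1],0.4,1],[[0.3,0.13,0.1],0.4,1]]'
python3 - <<'E'
from h import *
w=cam("wrist");s=cam("scene");t=cam("top");save(w,"pics/w4.png")
import json
L=[]
for nm,p in (("w",w),("s",s),("t",t)):
    for n,z in (("cover_lip",78),("cover_hinge",78),("cradle_seat",69),("spatula_tip",70)):
        for r in eyes.spot_point(n,p)[:2]:
            if r["score"]>.3: print(nm,n,round(r["score"],2),r["centre"],onz(p,r["centre"],z))
    for r in eyes.cut_out("cover_lip",p)[:1]: print(nm,"cover",r["score"],*rect(p,r["mask"],79))
o,d=ray(w,(65,317))
for z in (75,80,85): print(z,onz(w,(65,317),z))
plan([],1)
E
```

```text
t: 12.7
eef_pos: [548.1, -52.9, 75.1]
tcp_rot: [-3.142, 0.0, 1.398]
ft_force: [-0.1, -0.2, -1.1]
opening: 0.143
grip_force: 30.0
w cover_hinge 0.62 [66.2, 314.9] [565.9  47.   78. ]
w spatula_tip 0.76 [65.4, 315.1] [566.1  48.2  70. ]
s cover_lip 0.69 [212.3, 351.0] [568.5  78.3  78. ]
s cover_hinge 0.76 [200.8, 401.7] [604.8 209.9  78. ]
s spatula_tip 0.91 [332.8, 174.4] [ 649.5 -430.5   70. ]
s spatula_tip 0.85 [296.0, 287.0] [ 696.3 -180.1   70. ]
s cover 0.69 [586.6 142.9] 80.91410064697266 (141.8, 127.0)
t cover_lip 0.9 [248.7, 262.3] [567.4  74.5  78. ]
t spatula_tip 0.86 [232.2, 479.0] [ 600.1 -407.6   70. ]
t spatula_tip 0.71 [210.4, 365.3] [ 651.7 -155.2   70. ]
t cover 0.92 [582.4 142.7] 79.79083251953125 (142.1, 124.8)
75 [566.8  47.6  75. ]
80 [566.7  47.   80. ]
85 [566.5  46.4  85. ]
pose [547.8 -53.5  75.4] yaw 80.18 tilt 0.01 open 0.143 F [ 0.3  0.3 -1.1] grip 29.98063176870346 t 13.6
[]
```

View pics/w4.png

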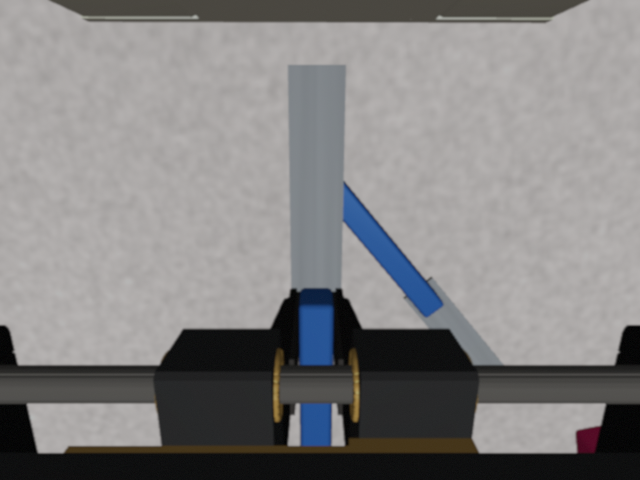

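The wrist view shows the notch's edges at (17,198) and (17,437), so its middle is column 317, in line with the blade tip at (65,317). Inserting now.

```bash
python3 -m inch '[[[0,0,0.08],0,1],[[0.1,0,0],0,1],[[0.2,0,0],0,1],[[0.2,0,0],0,1],[[0.2,0,0],0,1],[[0.15,0,0],0,1],[[0.1,0,0],0,1],[[0,0,-0.04],0,1],[[0,0,-0.05],0,1],[[0,0,0],0,1]]'
python3 -m inch '[[[0.02,0,-0.15],0,1],[[0.02,0,-0.15],0,1],[[0.02,0,-0.15],0,1],[[0.05,0,-0.14],0,1],[[0.05,0,-0.14],0,1],[[0.06,0,-0.14],0,1],[[0.06,0,-0.1],0,1],[[0.06,0,-0.1],0,1],[[0,0,0],0,1],[[0,0,0],0,1]]'
python3 - <<'E'
from h import *
w=cam("wrist");s=cam("scene");save(s,"pics/s5.png",(120,320,250,500),3)
for r in eyes.cut_out("spatula",w)[:1]: print(r["score"],r["centre"],np.ptp(np.argwhere(r["mask"]),axis=0),np.argwhere(r["mask"]).min(0))
plan([],1)
E
```

```text
t: 14.85
eef_pos: [557.7, 2.4, 76.4]
tcp_rot: [3.141, 0.0, 1.399]
ft_force: [-0.1, -0.3, -0.5]
opening: 0.149
grip_force: 30.0
t: 16.1
eef_pos: [561.0, 22.9, 140.1]
tcp_rot: [-3.142, -0.0, 1.399]
ft_force: [-0.2, 0.1, -0.8]
opening: 0.147
grip_force: 30.0
0.81 [249.4, 316.8] [310  55] [135 288]
pose [561.   22.8 140. ] yaw 80.17 tilt 0.01 open 0.145 F [ 0.1  0.4 -0.2] grip 29.980585277080536 t 16.2
[]
```

View pics/s5.png

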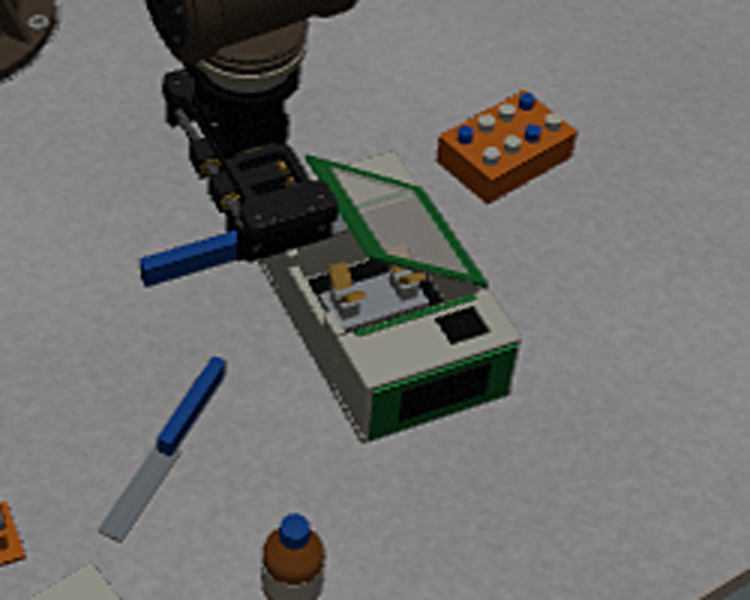

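The cover is up about 0.6 rad on the blade, with the gripper clear of the lip at crop (310,160). I'll continue along the arc.

```bash
python3 -m inch '[[[0.18,0,-0.18],0,1],[[0.17,0,-0.15],0,1],[[0.17,0,-0.15],0,1],[[0.2,0,-0.1],0,1],[[0.2,0,-0.1],0,1],[[0.22,0,-0.05],0,1],[[0.22,0,-0.05],0,1],[[0.18,0,0],0,1],[[0.18,0,0],0,1],[[0.09,0,0],0,1]]'
python3 - <<'E'
from h import *
w=cam("wrist");s=cam("scene");t=cam("top");save(s,"pics/s6.png",(120,320,250,500),3)
for nm,p in (("w",w),("s",s),("t",t)):
  for n in ("cover_lip","spatula_tip","cover_hinge"):
    for r in eyes.spot_point(n,p)[:2]: print(nm,n,round(r["score"],2),r["centre"])
plan([],1)
E
```

```text
t: 17.5
eef_pos: [579.5, 130.4, 186.7]
tcp_rot: [-3.141, 0.0, 1.4]
ft_force: [-0.3, -1.6, -0.3]
opening: 0.143
grip_force: 30.0
w cover_lip 0.81 [17.7, 321.8]
w spatula_tip 0.68 [66.5, 318.1]
s cover_lip 0.7 [154.6, 415.7]
s spatula_tip 0.93 [334.0, 174.6]
s spatula_tip 0.86 [165.5, 412.1]
t spatula_tip 0.95 [213.9, 367.6]
t spatula_tip 0.55 [230.7, 477.8]
pose [579.6 129.7 187. ] yaw 80.17 tilt 0.01 open 0.145 F [ 0.2  0.1 -0.5] grip 29.980458319187164 t 18.1
[]
```

View pics/s6.png

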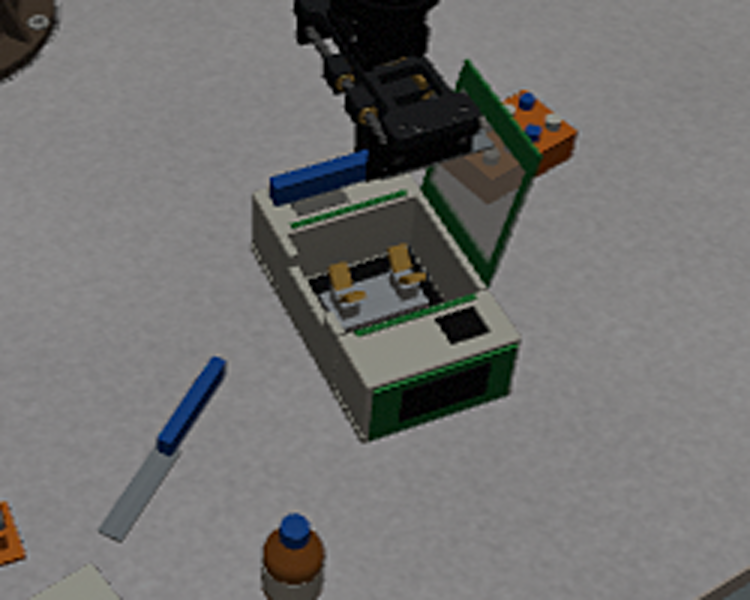

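The cover stands past upright, and the blade tip at wrist (66,318) has not slipped. Retreating to lay the spatula down on clear bench.

```bash
python3 - <<'E'
from h import *
plan([(551.8,-27.8,187,80.2,4),(450,-200,110,80.2,6),(450,-200,4,80.2,6)],1)
E
python3 -m inch '[[[-0.4,0,0],0,1],[[-0.8,0,0],0,1],[[-0.8,0,0],0,1],[[-0.67,0,0],0,1],[[-0.52,0.2,0.21],0,1],[[-0.52,0.2,0.21],0,1],[[-0.52,0.2,0.21],0,1],[[-0.52,0.2,0.21],0,1],[[-0.52,0.2,0.21],0,1],[[-0.52,0.2,0.21],0,1]]'
python3 - <<'E'
from h import *
s=cam("scene");t=cam("top")
for nm,p in (("s",s),("t",t)):
  for n in ("cover_lip","cover_hinge","lens","cradle_seat"):
    for r in eyes.spot_point(n,p)[:2]: print(nm,n,round(r["score"],2),r["centre"],onz(p,r["centre"],dict(cover_lip=216,cover_hinge=78,lens=35,cradle_seat=69)[n]))
  for n,z in (("lens",42),("lens_rack",15),("imager",75)):
    for r in eyes.cut_out(n,p)[:1]: print(nm,n,round(r["score"],2),*rect(p,r["mask"],z))
plan([(450,-200,4,80.2,6)],1)
E
```

```text
pose [579.6 129.7 187. ] yaw 80.17 tilt 0.01 open 0.145 F [ 0.2  0.1 -0.5] grip 29.980458319187164 t 18.1
[[[-0.67,-0.0,0.0],-0.0,1],[[-0.67,-0.0,0.0],-0.0,1],[[-0.67,-0.0,0.0],-0.0,1],[[-0.67,-0.0,0.0],-0.0,1],[[-0.52,-0.2,0.21],-0.0,1],[[-0.52,-0.2,0.21],-0.0,1],[[-0.52,-0.2,0.21],-0.0,1],[[-0.52,-0.2,0.21],-0.0,1],[[-0.52,-0.2,0.21],-0.0,1],[[-0.52,-0.2,0.21],-0.0,1],[[0.0,0.0,0.29],-0.0,1],[[0.0,0.0,0.29],-0.0,1],[[0.0,0.0,0.29],-0.0,1],[[0.0,0.0,0.29],-0.0,1],[[0.0,0.0,0.29],-0.0,1],[[0.0,0.0,0.29],-0.0,1]]
t: 19.35
eef_pos: [591.4, -226.0, 111.0]
tcp_rot: [3.141, 0.0, 1.399]
ft_force: [1.1, -0.5, 0.1]
opening: 0.144
grip_force: 30.0
s cover_lip 0.6 [156.1, 418.4] [606.3 239.8 216. ]
s cover_hinge 0.8 [195.5, 403.7] [592.6 225.7  78. ]
s lens 0.79 [296.4, 232.3] [ 608.3 -278.2   35. ]
s cradle_seat 0.82 [207.4, 374.3] [579.6 142.8  69. ]
s cradle_seat 0.55 [224.1, 377.8] [630.4 117.3  69. ]
s lens 0.56 [ 610.1 -275.7] 78.14120483398438 (81.4, 38.1)
s lens_rack 0.71 [ 619.7 -276.6] 83.7682876586914 (97.7, 48.4)
s imager 0.9 [578.3 194. ] -10.36602783203125 (373.7, 288.1)
t cover_lip 0.87 [226.4, 170.5] [602.3 243.7 216. ]
t cover_hinge 0.92 [238.2, 202.2] [592.1 208.   78. ]
t cradle_seat 0.91 [244.3, 231.8] [578.6 143.5  69. ]
t imager 0.66 [589.9 172.6] -9.936370849609375 (242.8, 214.1)
pose [ 591.3 -224.7  111.5] yaw 80.19 tilt 0.01 open 0.148 F [-1.2 -0.2 -0.9] grip 29.98048961162567 t 20.1
[[[0.0,-0.4,0.3],-0.0,1],[[0.0,-0.4,0.3],-0.0,1],[[0.0,-0.4,0.3],-0.0,1],[[0.0,-0.4,0.3],-0.0,1],[[0.0,-0.4,0.3],-0.0,1],[[0.0,-0.4,0.3],-0.0,1]]
```

I typed the sideways sign wrong. The spatula is held at 111 mm over clear space and touched nothing. The cover is at about 1.77 rad. Moving back sideways and laying it down.

```bash
python3 -m inch '[[[0,-0.6,0],0,1],[[0,-0.6,0],0,1],[[0,-0.6,0],0,1],[[0,-0.6,0],0,1],[[0,0,0.4],0,1],[[0,0,0.5],0,1],[[0,0,0.4],0,1],[[0,0,0.3],0,1],[[0,0,0.12],0,1],[[0,0,0],0,1]]'
python3 - <<'E'
from h import *
plan([],1)
E
```

```text
t: 21.4
eef_pos: [449.4, -200.3, 8.2]
tcp_rot: [-3.141, -0.0, 1.399]
ft_force: [-0.9, 0.9, -1.0]
opening: 0.145
grip_force: 30.0
pose [ 449.4 -200.3    8.2] yaw 80.18 tilt 0.02 open 0.145 F [-0.9  0.9 -1. ] grip 29.980460107326508 t 21.4
[]
```

```bash
python3 -m inch '[[[0,0,0.06],0,1],[[0,0,0],0,1],[[0,0,0],0,-0.1],[[0,0,0],0,-0.1],[[0,0,0],0,-0.1],[[0,0,0],0,-0.1],[[0,0,-0.1],0,-0.1],[[0,0,-0.3],0,-0.1],[[0,0,-0.6],0,-0.1],[[0,0,-0.8],0,-0.1]]'
python3 - <<'E'
from h import *
plan([(588.6,-343.7,120,79.2,8)],-0.1)
E
```

```text
t: 22.65
eef_pos: [448.9, -200.0, 113.5]
tcp_rot: [-3.14, -0.001, 1.399]
ft_force: [0.7, -0.1, 1.1]
opening: 0.551
grip_force: 0.0
pose [ 448.9 -200.   113.5] yaw 80.18 tilt 0.10 open 0.551 F [ 0.7 -0.1  1.1] grip 0.0 t 22.6
[[[-0.25,0.34,-0.01],0.02,-0.1],[[-0.24,0.34,-0.01],0.02,-0.1],[[-0.24,0.34,-0.01],0.02,-0.1],[[-0.24,0.34,-0.01],0.02,-0.1],[[-0.24,0.34,-0.01],0.02,-0.1],[[-0.24,0.34,-0.01],0.02,-0.1],[[-0.24,0.34,-0.01],0.02,-0.1],[[-0.24,0.34,-0.01],0.02,-0.1]]
```

```bash
python3 -m inch '[[[-0.25,0.34,0],0.1,-0.1],[[-0.24,0.34,0],0.1,-0.1],[[-0.24,0.34,0],0,-0.1],[[-0.24,0.34,0],0,-0.1],[[-0.24,0.34,0],0,-0.1],[[-0.24,0.34,0],0,-0.1],[[-0.24,0.34,0],0,-0.1],[[-0.24,0.34,0],0,-0.1],[[0,0,0],0,-0.1],[[0,0,0],0,-0.1]]'
python3 - <<'E'
from h import *
w=cam("wrist");t=cam("top");save(w,"pics/w7.png")
for n,z in (("lens",35),("lens_rack",0)):
    for r in eyes.spot_point(n,w)[:2]: print(n,round(r["score"],2),r["centre"],onz(w,r["centre"],z))
for n,z in (("lens",35),("lens_rack",15)):
    for r in eyes.cut_out(n,w)[:2]:print(n,round(r["score"],2),r["centre"],cv2.minAreaRect(np.argwhere(r["mask"])[:,::-1].astype(np.float32)),*rect(w,r["mask"],z))
for r in eyes.cut_out("spatula",t)[:4]:print(r["score"],*rect(t,r["mask"],5))
plan([],1)
E
```

```text
t: 23.9
eef_pos: [587.7, -343.5, 112.6]
tcp_rot: [-3.141, -0.0, 1.382]
ft_force: [0.4, 0.4, -0.9]
opening: 0.554
grip_force: 0.0
lens 0.63 [142.5, 323.2] [ 605.7 -274.7   35. ]
lens 0.84 [140.4, 323.3] ((321.0, 141.0), (154.0, 56.0), 90.0) [ 604.1 -275.7] 78.72293853759766 (86.0, 31.4)
lens 0.49 [83.6, 556.3] ((553.0, 90.5), (181.0, 172.0), 90.0) [ 738.6 -267.6] -88.60233962535858 (102.6, 88.5)
lens_rack 0.71 [126.0, 297.0] ((321.5, 134.5), (155.0, 91.0), 90.0) [ 604.6 -272.5] 78.26498413085938 (92.7, 54.9)
0.75 [608.8 -85.3] -59.50552177429199 (190.3, 24.6)
0.64 [ 454.7 -164.8] 79.16934967041016 (111.2, 23.3)
0.57 [ 479.8 -513.8] 31.958356857299805 (82.7, 22.8)
pose [ 588.3 -343.9  112.9] yaw 79.19 tilt 0.01 open 0.550 F [ 0.3  0.2 -0. ] grip 0.0 t 24.2
[]
```

View pics/w7.png

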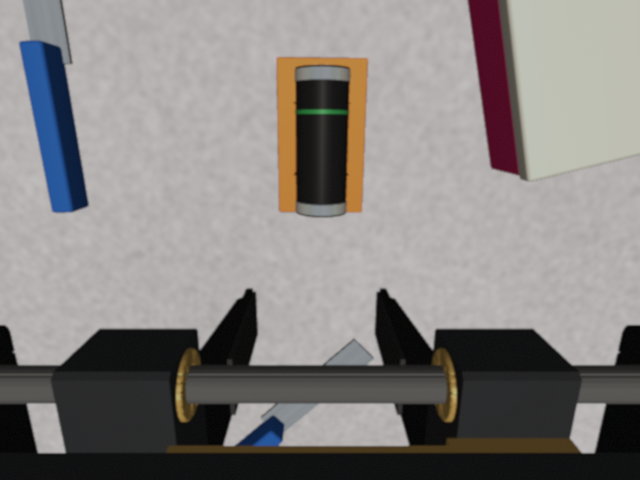

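The wrist view shows the lens centred at (141,322) and aligned with the rack and the tool. It is about 3 mm right of the finger midline (column 317) and 70 mm ahead. Going in to grasp.

```bash
python3 -m inch '[[[0.3,0.05,0],0,-0.1],[[0.4,0,0],0,-0.1],[[0.3,0,0],0,-0.1],[[0.17,0,0],0,-0.1],[[0,0,0.4],0,-0.1],[[0,0,0.4],0,-0.1],[[0,0,0.4],0,-0.1],[[0,0,0.3],0,-0.1],[[0,0,0.1],0,-0.1],[[0,0,0],0,-0.1]]'
python3 -m inch '[[[0,0,0],0,1],[[0,0,0],0,1],[[0,0,0],0,1],[[0,0,0],0,1],[[0,0,0],0,1],[[0,0,0],0,1],[[0,0,0],0,1],[[0,0,0],0,1],[[0,0,0],0,1],[[0,0,0],0,1]]'
python3 - <<'E'
from h import *
plan([],1)
E
```

```text
t: 25.5
eef_pos: [604.6, -275.8, 16.7]
tcp_rot: [-3.142, 0.0, 1.382]
ft_force: [-0.8, -0.6, 0.2]
opening: 0.55
grip_force: 0.0
t: 26.75
eef_pos: [604.7, -275.9, 17.0]
tcp_rot: [3.141, 0.0, 1.382]
ft_force: [-0.8, 0.8, 6.1]
opening: 0.311
grip_force: 30.0
pose [ 604.7 -275.9   17. ] yaw 79.18 tilt 0.03 open 0.311 F [-0.8  0.8  6.1] grip 29.995804131031036 t 26.8
[]
```

```bash
python3 -m inch '[[[0,0,-0.1],0,1],[[0,0,-0.3],0,1],[[0,0,-0.4],0,1],[[0,0,-0.5],0,1],[[0,0,-0.4],0,1],[[0,0,-0.3],0,1],[[0,0,0],0,1],[[0,0,0],0,1],[[0,0,0],0,1],[[0,0,0],0,1]]'
python3 - <<'E'
from h import *
plan([(561,24,135,80,10)],1)
E
```

```text
t: 28.0
eef_pos: [604.4, -275.7, 135.9]
tcp_rot: [-3.141, -0.0, 1.382]
ft_force: [0.0, 0.3, -1.6]
opening: 0.311
grip_force: 30.0
pose [ 604.4 -275.7  135.9] yaw 79.18 tilt 0.06 open 0.311 F [ 0.   0.3 -1.6] grip 29.99474823474884 t 28.0
[[[0.48,-0.16,0.0],-0.02,1],[[0.48,-0.16,0.0],-0.02,1],[[0.48,-0.16,0.0],-0.02,1],[[0.48,-0.16,0.0],-0.02,1],[[0.48,-0.16,0.0],-0.02,1],[[0.48,-0.16,0.0],-0.02,1],[[0.48,-0.16,0.0],-0.02,1],[[0.48,-0.16,0.0],-0.02,1],[[0.48,-0.16,0.0],-0.02,1],[[0.48,-0.16,0.0],-0.02,1]]
```

```bash
python3 -m inch '[[[0.48,-0.16,0],-0.1,1],[[0.48,-0.16,0],-0.1,1],[[0.48,-0.16,0],0,1],[[0.48,-0.16,0],0,1],[[0.48,-0.16,0],0,1],[[0.48,-0.16,0],0,1],[[0.48,-0.16,0],0,1],[[0.48,-0.16,0],0,1],[[0.48,-0.16,0],0,1],[[0.48,-0.16,0],0,1]]'
python3 -m inch '[[[0,0,0],0,1],[[0,0,0],0,1],[[0,0,0],0,1],[[0,0,0],0,1],[[0,0,0],0,1],[[0,0,0],0,1],[[0,0,0],0,1],[[0,0,0],0,1],[[0,0,0],0,1],[[0,0,0],0,1]]'
python3 - <<'E'
from h import *
w=cam("wrist");save(w,"pics/w8.png")
for n in ("cradle_seat","lens"):
    for r in eyes.spot_point(n,w)[:2]: print(n,round(r["score"],2),r["centre"],onz(w,r["centre"],69))
plan([],1)
E
```

```text
t: 29.25
eef_pos: [559.6, 25.4, 136.4]
tcp_rot: [-3.141, 0.0, 1.399]
ft_force: [-0.1, 0.6, -0.6]
opening: 0.312
grip_force: 30.0
t: 30.5
eef_pos: [559.8, 24.5, 136.6]
tcp_rot: [3.142, 0.0, 1.399]
ft_force: [-0.2, 0.1, -1.0]
opening: 0.308
grip_force: 30.0
cradle_seat 0.89 [46.5, 318.3] [582.1 142.1  69. ]
lens 0.75 [331.7, 316.2] [553.  -19.3  69. ]
pose [559.8  24.5 136.6] yaw 80.19 tilt 0.00 open 0.310 F [ 0.2 -0.2 -1.9] grip 29.994905591011047 t 30.6
[]
```

View pics/w8.png

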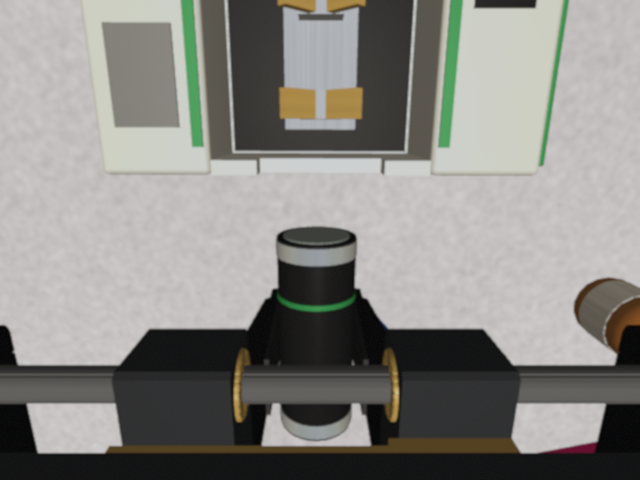

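The wrist view shows the near V rest spanning columns 279–363 (centre 321) at row 103. The far rest spans 276–366 at row 3. The held lens is centred at column 316.5. The imager's front edge is level in the picture.

```bash
cat > m.py <<'E'
from h import *
import sys
w=cam("wrist");st=env.state();P=np.array(st["eef_pos"]);y=st["tcp_rot"][2]
ux=np.array([np.cos(y),np.sin(y),0]);uy=np.array([np.sin(y),-np.cos(y),0])
def loc(rc,z): d=onz(w,rc,z)-P; return np.array([d@ux,d@uy])
print("cx",w["cx"])
for nm,a,b,z in (("near",(103,279),(103,363),66),("far",(3,276.5),(3,366.5),66),("tray",(128,284),(128,356),50),("pins",(16,299),(16,344),60),("notch",(165,258),(165,382),60),("bay",(150,233),(150,408),30),("bayfar",(20,228),(20,414),30)):
    A,B=loc(a,z),loc(b,z);print(nm,A,B,"mid",(A+B)/2,"w",B[1]-A[1])
for r,a,b in ((250,277.5,356.5),(432,281.5,350.5)):
    A,B=loc((r,a),P[2]+18),loc((r,b),P[2]+18);print("lens",A,B,(A+B)/2)
g=cv2.cvtColor(w["pixels"],cv2.COLOR_RGB2HSV).astype(int)
br=(g[...,0]>10)&(g[...,0]<28)&(g[...,1]>110)&(g[...,2]>110)
for r in (1,4,90,95,100,105,110,115):
    c=np.flatnonzero(br[r,230:420])+230
    if len(c): print(r,c.min(),c.max(),loc((r,(c.min()+c.max())/2),66), "gap",[int(x) for x in c[np.flatnonzero(np.diff(c)>3)]],[int(x) for x in c[1:][np.flatnonzero(np.diff(c)>3)]])
E
python3 m.py
```

```text
cx 315.8170670652651
near [ 92.1 -19.5] [92.  26.3] mid [92.1  3.4] w 45.763004354873786
far [140.5 -19.5] [140.5  26.6] mid [140.5   3.5] w 46.09532724306183
tray [ 78.9 -18.2] [78.8 24.3] mid [78.9  3. ] w 42.503397354619175
pins [135.9  -8.3] [135.9  15.5] mid [135.9   3.6] w 23.806079942276263
notch [ 58.3 -33. ] [58.2 39. ] mid [58.2  3. ] w 72.08185147219575
bay [ 65.1 -52.9] [65. 60.] mid [65.1  3.6] w 112.94507840663306
bayfar [140.5 -51.6] [140.4  59. ] mid [140.5   3.7] w 110.60226377020987
lens [ 34.9 -13.9] [34.9 16.1] [34.9  1.1]
lens [-47.9 -14.4] [-47.9  15.7] [-47.9   0.7]
1 277 365 [141.4   3.3] gap [314] [328]
4 278 365 [140.    3.5] gap [314] [328]
90 279 362 [98.7  3.1] gap [311] [330]
95 279 362 [96.2  3.1] gap [314] [327]
100 279 362 [93.6  3.1] gap [314] [327]
105 280 361 [91.   3.1] gap [314] [327]
110 280 361 [88.4  3.2] gap [314] [327]
115 280 361 [85.8  3.2] gap [314] [327]
```

Run:
```python
from h import *
s=cam("scene");w=cam("wrist");st=env.state();P=np.array(st["eef_pos"]);y=st["tcp_rot"][2]
ux=np.array([np.cos(y),np.sin(y),0]);uy=np.array([np.sin(y),-np.cos(y),0]);uz=np.array([0,0,1.])
cp,_=ray(w,(0,0));print("cam off",(cp-P)@ux,(cp-P)@uy,(cp-P)[2])
g=cv2.cvtColor(s["pixels"],cv2.COLOR_RGB2GRAY).astype(int)
for nm,o in dict(tcp=(0,0,0),body0=(0,0,78),bodyF=(37,0,80),bodyR=(37,90,80),bodyL=(37,-90,80),cam=tuple((cp-P)@np.array([ux,uy,uz]).T),flange=(0,0,171),f40=(40,0,171)).items():
    X=P+ux*o[0]+uy*o[1]+uz*o[2];print(nm,proj(s,X))
c=proj(s,cp).astype(int);r0,c0=c[0]-40,c[1]-70
r0=max(r0,0)
print("grid from",r0,c0,"step 2x2")
for r in range(r0,r0+130,3): print(r,"".join(" .:-=+*#%@"[9-min(9,g[r,k]//20)] for k in range(c0,c0+130,2)))
```

```text
cam off 80.56007200373595 0.8143308248490715 170.6880583179631
tcp [202.5 331.3]
body0 [179.  331.5]
bodyF [174.1 346.3]
bodyR [200.3 362.7]
bodyL [150.  331.2]
cam [138.8 365.8]
flange [147.9 331.8]
f40 [143.2 348.7]
grid from 98 295 step 2x2
98 @@@@@@%#########################@%##%=---------------------------
101 @@@%#@@####%####################%%#%%#---------------------------
104 @@@@%%%%#######################%%@%%%%:--------------------------
107 @@#@@%#@####%############%%%%%%%%%%%%%=--------------------------
110 %@@@@%%#@####%#######%#%%%%%%%%%%%@%%@=--------------------------
113 -@@@@@@@#####%%##%%%%%%%%%%%%%%%%%@%%@=--------------------------
116 -*@@@@@@%@####%%%%%%%%%%%%%%%%%@%@@@@@=--------------------------
119 --@@@@@@%%%%%%%%%%%%%%%%%%%@@%@@%@@@@#---------------------------
122 --*@@@@@@%@%%%%%%%%%%%%%%@@@@@@@@@@@@:---------------------------
125 ---@@@@@@%%%%%%%%%@%%@%@@@@@@@%@@%=::----------------------------
128 ---*@@@@@%%%%%%%@@@@@@@@@@@%#=-----------------------------------
131 ---:*@@@@@@%%@@@@@@@@@%#####%:-----------------------------------
134 ----:@@#@@@@@
[... 1522 characters left out ...]

200 ----------@%=@@@@@@@@@@@@@@@@@@%#************#######==%%#+++*%+--
203 ----------*%**@@@@@@%@@@@@##**************#+++*######==%%#++%#:--
206 -----------%%%@%-:@@@@@*###*******###*+*@@@+++@=######=:%%##%----
209 ------------:-----%+:+###*::#**##+++@@@@@@%*++%@=######=:%%%*----
212 ----------------------####*:==+@@+++@@@%+-+***+=++######=:%%:----
215 -----------------------####+:*@@@*++=-=====#+-+#@@+######=:+-----
218 ------------------------####+:*:-*+*+++=====###=*@@+####*::------
221 -------------------------####=:%-#*--*======---=*@%=*#=.::::-----
224 -------------------------+####=:--%##*==---+#%#**#=.+@@@@+:::----
227 --------------------------+####-=:----+#%***#=::::*@@@@@@@+::----
```

No camera housing shows in the picture, and the wrist links clear the cover by about 40 mm. Moving over the seat, then lowering part way.

```bash
python3 -m inch '[[[0.2,0.04,0],0,1],[[0.3,0,0],0,1],[[0.3,0,0],0,1],[[0.3,0,0],0,1],[[0.3,0,0],0,1],[[0.25,0,0],0,1],[[0.2,0,0],0,1],[[0.1,0,0],0,1],[[0,0,0.2],0,1],[[0,0,0.2],0,1]]'
python3 - <<'E'
from h import *
s=cam("scene");t=cam("top")
plan([],1)
C=np.array([582.8,145.7]);u=np.array([.1736,.9848])
for th in (1.7,1.77,1.85):
    xy=C+u*(68-141*np.cos(th));print(th,proj(s,[*xy,78+141*np.sin(th)]),proj(t,[*xy,78+141*np.sin(th)]))
for n in ("cover_lip","cradle_seat"):
  for p in (s,t):
    for r in eyes.spot_point(n,p)[:1]: print(n,round(r["score"],2),r["centre"])
g=cv2.cvtColor(s["pixels"],cv2.COLOR_RGB2GRAY).astype(int)
for r in range(90,215,4): print(r,"".join(" .:-=+*#%@"[9-min(9,g[r,k]//20)] for k in range(330,470,2)))
g=cv2.cvtColor(t["pixels"],cv2.COLOR_RGB2GRAY).astype(int)
for r in range(190,290,4): print(r,"".join(" .:-=+*#%@"[9-min(9,g[r,k]//20)] for k in range(130,280,2)))
E
```

```text
t: 32.05
eef_pos: [581.9, 139.0, 111.6]
tcp_rot: [-3.141, 0.0, 1.399]
ft_force: [0.1, -0.0, -1.6]
opening: 0.309
grip_force: 30.0
pose [581.3 138.8 110.8] yaw 80.15 tilt 0.17 open 0.308 F [-0.4 -0.2 -1.4] grip 29.9947527050972 t 32.1
[]
1.7 [154.9 413.2] [228.5 176.8]
1.77 [154.3 416.7] [227.8 172.2]
1.85 [154.  420.6] [227.1 167.2]
cover_lip 0.75 [154.3, 417.3]
cradle_seat 0.84 [207.8, 373.7]
cradle_seat 0.21 [287.5, 138.8]
90 --:@@%@@@@@@@@@@%####+%################%@###*------##########+-##***##
94 ----@@@@@@@@@@@@@%#######################@#%%=------###########%%%%%%@
98 -----@@@@@@%@@@@@@%####################%%%%%%#-------+#######*%%%%%%@@
102 ------@@@@@%@@%%#%@@################%%%%%%@%%%:--------#######%%%%%%@@
106 -------@%@@@@@@@@@##@###########%%%%%%%%%%@%%@:---------####*@%%%%%%@@
110 --------@@@@@@@@@%@@#@####%#%%%%%%%%%%%%@@@@@+-----------+##*%%%%%%%%%
114 ---------@%@@@@@@@@@%%@##%%%%%%%%%%%%@@@@@@@---------------#%%%%%%%@@%
118 ----------@%@@@@@@@@@@%%%%%%%%%%%@@@@@@@@=:------------------:::------
122 -----------@@@@@@@@@%@%%%%%%%%@@@@@@----------------------------------
[... 3025 characters left out ...]
##%%%%%%%%%%%%%%%#%%%%%%%%%%%%%%%%#####%%%%#+=*%#--#+----===
258 =--=--==-----=+####%%%%%%%%%%%%%%%%%%%%%%%%%%%%%%#####%%%%%%%%%*-=#==----=-
262 ===-----=====-+#####%%%%%%%%%%%%%%%%%%%%%%%%%%%%%%####%%%%%%%%%=-**==--====
266 ====--=--==-==+####%%%%%%%%%%%%%%%%%%%%%%%%%%%%%%%####%%%%%%%%+-+#+=--==--=
270 =--=-========++####%%%%%%%%%%%%%%%%%%%%%%%%%%%%%%%%%%%%%%%%%%%=-##====---=-
274 ++++++++++++++*####%%%%%%%%%%%%%%%%%%%%%%%%%%%%%%%%%%%%%%%*====+#*==--====-
278 *++=--+++---*+*%##%%%%%%%%%%%%%%%%%%%%%%%%%%%%%%%%%%%%%%%%+----*#=====--==-
282 ##+=--++++-+*+*%%%%%%%%%%%%%%%%%%%%%%%%%%%%%%%%%%%%%%%%%%%+---=##=====-==--
286 +++++++++++++++%%%%%%%%%%%%%%%%%%%%%%%%%%%%%%%%%%%%%%%%%%#----+#+===-==-===
```

```bash
python3 -m inch '[[[0,0,0.1],0,1],[[0,0,0.2],0,1],[[0,0,0.2],0,1],[[0,0,0.2],0,1],[[0,0,0.15],0,1],[[0,0,0.1],0,1],[[0,0,0],0,1],[[0,0,0],0,1],[[0,0,0],0,1],[[0,0,0],0,1]]'
cat > f.py <<'E'
from h import *
L=[];M=[];Q=[]
for i in range(6):
    w=cam("wrist");st=env.state();L.append(st["ft_force"]);M.append(st["moment"]);Q.append(st["eef_pos"])
F=np.mean(L,0);Mo=np.mean(M,0);y=st["tcp_rot"][2];P=np.mean(Q,0)
ux=np.array([np.cos(y),np.sin(y),0]);uy=np.array([np.sin(y),-np.cos(y),0])
print("P",P,"yaw",np.degrees(y),"F along/lat/up %.2f %.2f %.2f"%(F@ux,F@uy,F[2]),"M %.3f %.3f %.3f"%(Mo@ux,Mo@uy,Mo[2]),"t",st["t"],"grip",st["grip_force"],st["opening"])
d=P-np.array([582.1,139.4,0]);print("off target along/lat %.1f %.1f"%(d@ux,d@uy))
E
python3 f.py
```

```text
t: 33.6
eef_pos: [582.3, 139.4, 55.9]
tcp_rot: [3.141, -0.0, 1.399]
ft_force: [-1.2, 1.5, -1.2]
opening: 0.307
grip_force: 30.0
P [582.2 139.4  55.7] yaw 80.18209672291198 F along/lat/up 0.34 -0.28 -1.39 M -0.080 0.002 0.006 t 33.9 grip 29.994642734527588 0.3122923195361439
off target along/lat -0.0 0.1
```

```bash
python3 -m inch '[[[0,0,0.03],0,1],[[0,0,0.03],0,1],[[0,0,0.03],0,1],[[0,0,0.02],0,1],[[0,0,0.02],0,1],[[0,0,0],0,1],[[0,0,0],0,1],[[0,0,0],0,1],[[0,0,0],0,1],[[0,0,0],0,1]]'
python3 f.py
```

```text
t: 35.15
eef_pos: [582.4, 139.4, 47.9]
tcp_rot: [3.141, -0.0, 1.399]
ft_force: [2.5, -0.5, 4.8]
opening: 0.31
grip_force: 30.0
P [582.4 139.4  47.9] yaw 80.17746198206287 F along/lat/up -0.01 2.91 4.98 M -0.549 -0.051 0.009 t 35.45 grip 29.996176958084106 0.30830768762032523
off target along/lat 0.0 0.3
```

```bash
python3 -m inch '[[[0,0.02,0],0,1],[[0,0,0],0,1],[[0,0,0],0,1],[[0,0,0],0,1],[[0,0,0],0,1],[[0,0,0],0,1],[[0,0,0],0,1],[[0,0,0],0,1],[[0,0,0],0,1],[[0,0,0],0,1]]'
python3 f.py
```

```text
t: 36.7
eef_pos: [582.4, 139.3, 47.6]
tcp_rot: [-3.14, 0.0, 1.399]
ft_force: [-0.8, 0.8, 5.4]
opening: 0.306
grip_force: 30.0
P [582.4 139.3  47.6] yaw 80.18427385968265 F along/lat/up 0.73 -1.17 5.20 M 0.141 0.099 0.013 t 37.0 grip 29.99610185623169 0.31055196269896934
off target along/lat -0.0 0.3
```

```bash
python3 -m inch '[[[0,-0.004,0.01],0,1],[[0,0,0.01],0,1],[[0,0,0.01],0,1],[[0,0,0],0,1],[[0,0,0],0,1],[[0,0,0],0,1],[[0,0,0],0,1],[[0,0,0],0,1],[[0,0,0],0,1],[[0,0,0],0,1]]'
python3 f.py
python3 - <<'E'
from h import *
s=cam("scene");t=cam("top")
for nm,p in (("s",s),("t",t)):
  for n in ("cover_lip","lens","cradle_seat"):
    for r in eyes.spot_point(n,p)[:1]: print(nm,n,round(r["score"],2),r["centre"])
  for r in eyes.cut_out("spatula",p)[:4]: print(nm,round(r["score"],2),*rect(p,r["mask"],5))
E
```

```text
t: 38.25
eef_pos: [582.4, 139.3, 46.0]
tcp_rot: [-3.14, 0.0, 1.399]
ft_force: [-0.9, 0.1, 6.4]
opening: 0.312
grip_force: 30.0
P [582.4 139.3  46. ] yaw 80.18213175230795 F along/lat/up 0.33 -1.44 6.97 M 0.093 0.050 -0.006 t 38.55 grip 29.99642550945282 0.30777770316604475
off target along/lat -0.0 0.3
s cover_lip 0.6 [207.7, 375.9]
s lens 0.45 [208.7, 373.4]
s cradle_seat 0.75 [209.4, 373.1]
s 0.92 [608.3 -81.2] -56.959815979003906 (203.4, 26.2)
s 0.9 [ 525.6 -482.7] 31.694355010986328 (203.1, 23.5)
s 0.88 [ 449.5 -191.6] 77.89704132080078 (188.7, 32.1)
s 0.64 [491.9 337.7] -48.97205352783203 (274.4, 99.7)
t lens 0.53 [232.0, 412.1]
t 0.86 [ 524.8 -482.5] 32.96699142456055 (194.9, 24.9)
t 0.72 [608.6 -85.8] -60.2876033782959 (189.4, 23.6)
t 0.66 [ 449.5 -194.8] 80.01012420654297 (191.7, 25.8)
```

Run:
```python
from h import *
s=cam("scene");h=cv2.cvtColor(s["pixels"],cv2.COLOR_RGB2HSV).astype(int)
gr=(h[...,0]>45)&(h[...,0]<80)&(h[...,1]>90)
for r in range(132,220,3): print(r,"".join("G" if gr[r,k] else "." for k in range(340,450,2)))
C=np.array([582.8,145.7]);u=np.array([.1736,.9848]);v=np.array([.9848,-.1736])
for th in (1.5,1.6,1.7,1.8):
    for k in (-62,62):
        xy=C+u*(68-141*np.cos(th))+v*k;print(th,k,proj(s,[*xy,78+141*np.sin(th)]))
```

```text
132 .......................................................
135 .......................................................
138 .......................................................
141 ............G..........................................
144 ................................GGG....................
147 ...............................GGGGG...................
150 .......G.......................G.GGGG..................
153 ..............................GG..GGGG.................
156 ..............................G....GGGGG...............
159 .............................G......GGGGG..............
162 .............................G.......GGGGG.............
165 ............G...............G..........GGGG............
168 ............................G...........GGGG...........
171 ...........................G.............GGGG..........
174 ......G....................G..............GGG..........
177 ..........................G................G...........
180 ......................G..GG...............GG...........
183 ................G....G...GGG..............G............
186 ................
[... 171 characters left out ...]
......................GGG.......G...............
198 ................................G......G...............
201 .................................G....G................
204 .................................GG..GG................
207 ...............................G.GGGGG.................
210 ........................G..........GGG.................
213 ....................................G..................
216 .......................................................
219 ...............................GGG.....................
1.5 -62 [141.7 390.9]
1.5 62 [174.6 415.1]
1.6 -62 [140.1 396.1]
1.6 62 [172.9 420.5]
1.7 -62 [139.1 401.2]
1.7 62 [171.6 425.9]
1.8 -62 [138.4 406.1]
1.8 62 [170.8 431. ]
```

```bash
python3 -c "
from cell import env
print(env.job_done())"
```

```text
the job is handed in; nothing more can be done
None
```

I handed the job in after about 39 s of the 67 s allowed; the hand-in returned no verdict, so these are my own readings: the cover stands open at about 1.78 rad, the spatula is flat and free on the bench, and the lens is held in the V with about 8 N, putting the cradle about 6 mm down.

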